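# Load a grinder into the indexing carousel

### The arm

A 6-joint arm with a two-finger parallel gripper is mounted at the origin on a cart in front of the work surface, level with it; the furniture and walls round the work are solid. World frame = base frame: x ahead of the robot, y to its left, z up, the work surface at z = 0. Lengths are in m, angles in rad, forces in N, time in s.
With the tool pointing down it reaches from about 0.375 to 0.9 m from the base axis. Payload 3.1 kg.
Tool frame: the origin (TCP) lies between the finger pads; the fingertips stand 8 mm ahead of it and the grasp point (between the pads) lies 11 mm behind it; z points along the fingers, y is the line along which they close (so a half turn about z gives the same grasp; the last joint's range is limited). The gripper opens to 85 mm and grips with 20 to 120 N. Pads are 22 mm wide; open, the fingers measure 114 mm over their backs; the gripper's body (76 mm by 85 mm) begins 54 mm behind the grasp point. The pads swing forward as they close: fully open they stand 13 mm farther back than shut.
Start: joints at [-1.345, 0.527, 1.433, -0, 1.181, -0.178], TCP at [0.246, -0.574, 0.214] pointing down, gripper open.
Joint ranges: [-3.08, 3.08], [-0.75, 2.2], [0.22, 2.44], [-1.43, 4.57], [0, 2.65], [-2.85, 2.85]. Speed limits (rad/s): [2.79, 2.79, 3.14, 3.14, 3.14, 3.14].

### API

Orientations are given as a unit quaternion [x, y, z, w].
In Python, from station import readout, cams, sign_off gives the robot as it stands.
- The arm moves only by the tool send_rows, never from a script. Its argument "commands" is text: rows parted by semicolons, each of 5 numbers parted by spaces: the finger opening in mm, from 0 to 85.4, then the shift along the tool's x, y, z each as a share of 0.02 m, from -1 to 1, then the turn about the tool's z as a share of 4 degrees, from -1 to 1. In form: grip dx dy dz spin; .... A call has 1 to 20 rows; each row shifts and turns the commanded pose from where the row before left it, along the tool's axes as they then stand; what a row does not reach is not made up. A row lasts 1/12 s, in which the tool goes at most 41.7 mm and 7.16 degrees, less where a joint would pass 70% of its speed; a pose out of reach is approached as far as the arm can. A call with a number of a shift or a turn outside -1 to 1 is refused whole. A call with a gripper value outside its range is refused whole. The fingers move at their own pace and stop on an object; "grip_force" is the grip in N (left out, the last holds). Time passes only in rows, so rows that do not move let the fingers close. It gives the time, the measured TCP pose, the force, the opening and the grip force at its end, in the units of the state.
- readout.sense(): the state, without advancing time (a new reading comes with each control period).
- cams.snapshot(name): name is "side" or "top" or "wrist"; returns a dict with "pixels" (420x560x3 uint8, red, green, blue), "intrinsics" (3x3 intrinsics, pixels), "eye" and "rotation" of the camera in the world. Camera axes: x right, y down, z forward; pixel columns grow to the right and rows downward; lengths in m; the calibration is good to about 2 mm. The wrist camera is an equidistant fisheye: a pixel r from the principal point sees the ray r / f radians off the axis. A picture is of the moment at which its call begins. There is no depth.
- sign_off(): hands the job in; it is judged then, once.
The state is a dict: "t": time; "q": joint angles; "qd": joint speeds; "tau": joint torques, N m; "tcp_pos": TCP position; "tool_rot": TCP orientation; "force": force on the tool from outside, world axes, zero at the start; "ft_torque": the same for the moment, N m; "finger_gap": opening from 0.0 (shut) to 1.0 (fully open); "gripper_force": force on a finger pad.
Only numpy, scipy, OpenCV 4.12 (cv2) and the standard library are available. Lean on these libraries where they do the work, as an engineer would, in place of code of your own. Each camera call takes 0.05 s, during which the arm holds its last target. There are 200 camera calls.

### The job

Stand the loose pepper grinder in the empty carousel pocket that faces the pointer on the foot: its square socket must drop over the square stub hidden in the pocket so that it sits fully home, so feel for the angle by turning the grinder. Then turn the carousel exactly one click clockwise, seen from above, with the grinder riding in its pocket, and let go. Leave the tin, the shot glass and the kitchen timer where they are.

Things in the scene. Friction and masses are not known exactly. Their poses are not given: they have to be found in the camera images.
- mill_center (a point): centre of the loose grinder, 50 mm above its underside; z up along its axis. It stands 105 mm tall (0.13 to 0.25 kg): dark steel foot 46 mm across, 17 mm high; dark wooden body 41 mm across from 45 to 96 mm height (grasp there). A square socket, 24.5 mm wide, 14.5 mm deep, opens in its underside, sides parallel to the point's x and y.
- load_pocket (a point): centre of the pocket to load, on the deck's upper face (30 mm above the work surface); turns with the carousel; z up, -x points away from the carousel's axis. With the grinder home, its underside rests on the deck: mill_center is 50 mm above this point.
- pocket_mouth (a point): centre of that pocket's mouth, 25 mm above the deck: steel collar, bore 49.4 mm, flared to 59 mm over its top 6 mm. On the pocket's axis stands a square stub, 21.5 mm wide, 12 mm high; its angle differs every time and is not reported. It is stiff (0.3 N m). A grinder at a wrong angle rests on it 12 mm too high; within about 6 degrees of a fit it drops over it with a light push.
- knob_grip (a point): grip point of the carousel's black centre knob, on the carousel's axis 125 mm above the work surface; turns with the carousel. The knob is an upright bar, 52 mm long (along the point's x axis), 14 mm wide (y), from 105 to 135 mm above the work surface, on a thin 18 mm column. Standing grinders leave 57 mm free round the axis.
- wheel (a joint): angle of the carousel in rad: 0 at the start, growing clockwise seen from above. Sprung clicks every 1.047 rad (60 degrees): it takes up to 0.26 N m to turn it off a click and past half-way it pulls itself into the next one.
- holder: the carousel's fixed foot, 200 mm disc; origin on the axis at the work surface; steel pointer tab 144 mm out along -x, 32 mm high, marks the loading place. On it turns a grey 234 mm deck with six pockets 80 mm from the axis, 60 degrees apart: the three farthest from the pointer hold fixed grinders like the loose one (135 mm above the surface), the other three are empty.
- fish_tin: low food tin, 86 mm across, 40 mm high, origin at its underside; bystander
- shot_glass: small clear shot glass, 47 mm across, 66 mm high, origin at its underside; bystander
- kitchen_timer: round kitchen timer, 60 mm across, 41 mm high, origin at its underside; bystander

How it is judged:
On the way, in this order (a step that is already met when the one before it is completed fails the run):
1. the grinder sits fully home, upright, in the pocket at the pointer, the carousel still on its first click (horizontal distance between mill_center and load_pocket below 0.008 m and z of mill_center in the frame of load_pocket below 0.054 m and angle between mill_center's own z axis and vertical below 0.12 rad and value of joint wheel between -0.25 and 0.25 rad), for 0.2 s.
2. the carousel has been turned one click clockwise (value of joint wheel between 0.93 and 1.17 rad), for 0.2 s.
At the end, for the whole second after the job is handed in: The grinder stands upright (within 0.08 rad) in the pocket it was loaded into, within 6 mm of its axis and no more than 4 mm above fully home, and the carousel rests one click (1.047 rad, within 0.1) clockwise of its start (horizontal distance between mill_center and load_pocket below 0.006 m and z of mill_center in the frame of load_pocket below 0.054 m and angle between mill_center's own z axis and vertical below 0.08 rad and value of joint wheel between 0.95 and 1.15 rad and velocity of joint wheel between -0.05 and 0.05 rad/s); the robot touches nothing.
It fails at once if the carousel is turned well past one click, or turned backwards off its first click (value of joint wheel above 1.65 rad or value of joint wheel below -0.6 rad).
It fails at once if the tin, the shot glass or the kitchen timer is moved more than 30 mm (distance of any of fish_tin, shot_glass, kitchen_timer from where it was at the start of the episode above 0.03 m).
It also fails if it takes over 64 s, if anything falls off the work surface, if the arm or the gripper's body presses on something with over 40 N, if the wrist force passes 120 N, or if a joint passes its speed limit or range.

## Working session

There is one attempt and no reset: what is moved stays moved. The work goes in short steps, Python scripts to look and compute and a tool call to move; the robot and the scene stay as the last step left them, time stands still between calls to the robot, and variables do not carry over. Pictures are saved under pics/ and viewed, at most 10 in all, crops included, and the job is handed in when it is done.

Besides the shell and the picture viewer there is one more tool, called after "Call:" as name(argument=value, ...) on one line, values as JSON. send_rows: Moves the arm, as the interface text tells. Its arguments: {"type":"object","properties":{"commands":{"type":"string"},"grip_force":{"type":"number"}},"required":["commands"]}

```bash
ls; mkdir -p pics; python3 - <<'E'
from station import readout, cams
import cv2, numpy as np, pickle
s=readout.sense(); print({k:np.round(v,3) for k,v in s.items()})
d={}
for n in("top","side","wrist"):
    c=cams.snapshot(n); d[n]=c
    print(n,np.round(c['intrinsics'],1).tolist(),np.round(c['eye'],3),np.round(c['rotation'],3).tolist())
    cv2.imwrite(f'pics/{n}0.png',cv2.cvtColor(c['pixels'],cv2.COLOR_RGB2BGR))
pickle.dump(d,open('d0.pkl','wb'))
E
```

```text
pics
{'t': np.float64(0.0), 'q': array([-1.345,  0.528,  1.434,  0.   ,  1.181, -0.179]), 'qd': array([-0.001,  0.001, -0.002, -0.001,  0.001,  0.   ]), 'tau': array([-0.0000e+00, -4.4236e+01, -1.7803e+01, -0.0000e+00,  9.0000e-03,
        0.0000e+00]), 'tcp_pos': array([ 0.246, -0.574,  0.213]), 'tool_rot': array([ 0.98 ,  0.201, -0.   , -0.001]), 'force': array([ 0.373, -0.076, -0.443]), 'ft_torque': array([-0.035, -0.004, -0.003]), 'gripper_force': np.float64(0.0), 'finger_gap': np.float64(0.998)}
top [[537.0, 0.0, 286.6], [0.0, 537.0, 213.4], [0.0, 0.0, 1.0]] [ 0.364 -0.035  1.248] [0.707, -0.702, 0.066, -0.047]
side [[502.5, 0.0, 282.1], [0.0, 502.5, 199.7], [0.0, 0.0, 1.0]] [0.069 0.731 0.793] [-0.235, 0.86, -0.434, 0.13]
wrist [[325.2, 0.0, 278.7], [0.0, 325.2, 211.6], [0.0, 0.0, 1.0]] [ 0.314 -0.545  0.373] [0.826, -0.545, -0.08, 0.12]
```

View pics/top0.png

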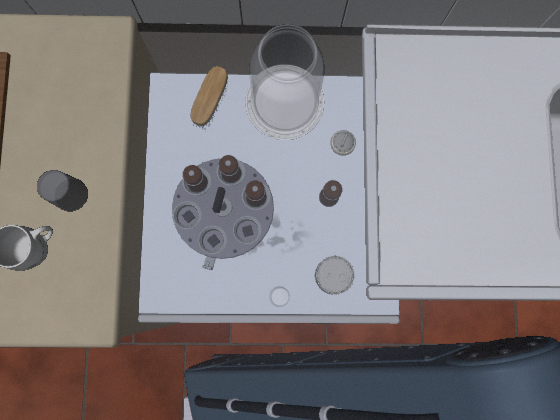

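View pics/side0.png

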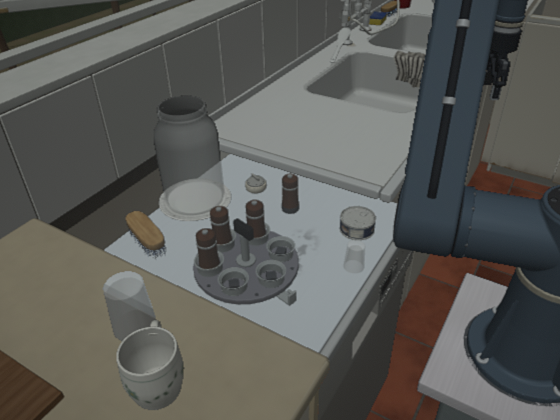

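The top view shows the carousel near (222,208), with the pointer tab at (209,263), the pocket to load at (212,241) and its diamond-like stub. The loose grinder is near (331,192), the tin at (334,275), the glass at (279,297) and the timer at (343,142). The side view agrees: grinder at (290,193), pointer at (288,296).

```bash
cat > h.py <<'E'
import numpy as np, cv2
from scipy.spatial.transform import Rotation as R
def ray(c,u,v):
    K=c['intrinsics']; d=np.array([(u-K[0,2])/K[0,0],(v-K[1,2])/K[1,1],1.])
    if c.get('fish'):
        r=np.hypot(*d[:2]); d=np.array([*(d[:2]/max(r,1e-9)*np.sin(r)),np.cos(r)])
    return R.from_quat(c['rotation']).apply(d) if np.size(c['rotation'])==4 else np.array(c['rotation'])@d
def plane(c,u,v,z):
    d=ray(c,u,v); e=np.array(c['eye']); return e+d*(z-e[2])/d[2]
def proj(c,p):
    d=R.from_quat(c['rotation']).inv().apply(np.array(p)-c['eye']); K=c['intrinsics']
    if c.get('fish'):
        r=np.hypot(*d[:2]); t=np.arctan2(r,d[2]); m=d[:2]/max(r,1e-9)*t
    else: m=d[:2]/d[2]
    return m*K[0,0]+K[:2,2]
def meet(c1,a,c2,b):
    d1,d2=ray(c1,*a),ray(c2,*b); A=np.c_[d1,-d2]; e1,e2=np.array(c1['eye']),np.array(c2['eye'])
    t=np.linalg.lstsq(A,e2-e1,rcond=None)[0]; p,q=e1+t[0]*d1,e2+t[1]*d2
    return (p+q)/2,np.linalg.norm(p-q)
E
python3 - <<'E'
import pickle; from h import *
d=pickle.load(open('d0.pkl','rb')); T,S=d['top'],d['side']
im=cv2.cvtColor(T['pixels'],cv2.COLOR_RGB2HSV)
# wooden parts mask
H,Sa,V=cv2.split(im)
m=((Sa>70)&(V<130)&((H<15)|(H>170))).astype(np.uint8); m[:,:150]=0;m[:,360:]=0;m[:140]=0;m[300:]=0
n,l,st,ce=cv2.connectedComponentsWithStats(m)
for i in range(1,n):
    if st[i,4]>20: print(st[i],ce[i].round(1))
# deck by mask
roi=np.zeros_like(m); cv2.circle(roi,(222,208),62,1,-1)
g=((V<150)&(roi>0)).astype(np.uint8)
cn=max(cv2.findContours(g,0,1)[0],key=cv2.contourArea); h=cv2.convexHull(cn)
print('deck',cv2.fitEllipse(cn),cv2.boundingRect(cn))
for z in(.03,): print(plane(T,*cv2.fitEllipse(cn)[0],z))
for n,u,v,z in(('tab',209,264,.032),('pocketmouth',212,241,.055),('mill',331,192,.06),('tin',334,275,.03),('glass',279,297,.06),('timer',343,142,.03)): print(n,plane(T,u,v,z).round(3))
a=T['pixels'][140:280,160:360]
cv2.imwrite('pics/c1.png',cv2.cvtColor(cv2.resize(a,None,fx=4,fy=4,interpolation=2),cv2.COLOR_RGB2BGR))
E
```

```text
deck ((221.93089294433594, 208.92373657226562), (99.5984115600586, 105.9666976928711), 12.314704895019531) (172, 155, 102, 115)
[0.56938543 0.08259394 0.03      ]
tab [0.443 0.108 0.032]
pocketmouth [0.493 0.1   0.055]
mill [ 0.606 -0.165  0.06 ]
tin [ 0.42  -0.174  0.03 ]
glass [ 0.37 -0.05  0.06]
timer [ 0.732 -0.198  0.03 ]
```

View pics/c1.png

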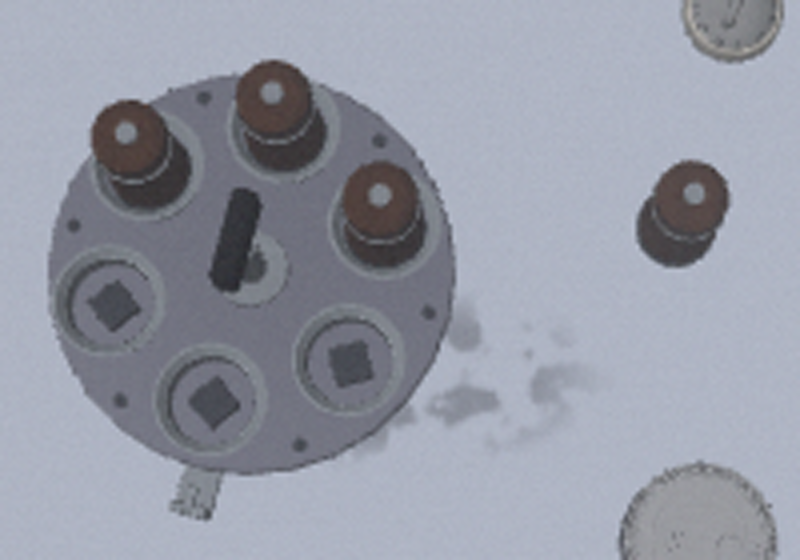

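The crop (4×, offset 160,140) shows three empty pockets with dark square stubs. The loading collar is centred at about (211,400), the knob bar at (236,240), the mill's cap dot at (693,194) and the tab at (195,493).

```bash
python3 - <<'E'
import pickle; from h import *
d=pickle.load(open('d0.pkl','rb')); T,S=d['top'],d['side']
P=lambda u,v,z:plane(T,160+u/4,140+v/4,z).round(4)
print('mill',P(693,194,.105)); print('axis deck',P(252.5,273,.03)); k1,k2=P(246,193,.135),P(226,286,.135); print('knob',P(236,240,.135),k1,k2,np.linalg.norm(k1-k2),np.degrees(np.arctan2(*(k1-k2)[1::-1])))
f=[P(126,132,.135),P(272,93,.135),P(380,195,.135)]; print('fixed',f)
pk=P(211,400,.055); print('mouth',pk, 'pockets',P(106,300,.055),P(350,361,.055))
print('axis from opposite',(pk+f[1])/2,(P(106,300,.055)+f[2])/2,(P(350,361,.055)+f[0])/2)
print('tab',P(195,493,.032))
V=T['pixels'].min(2)[220:262,190:236]
sq=(V<95).astype(np.uint8)
for c in cv2.findContours(sq,0,1)[0]:
    if cv2.contourArea(c)>20:
        b=cv2.boxPoints(cv2.minAreaRect(c))+[190,220]; w=np.array([plane(T,*p,.042) for p in b]); print('stub',w.mean(0).round(4),[round(np.degrees(np.arctan2(*(w[i]-w[i-1])[1::-1])),1) for i in range(4)],[np.linalg.norm(w[i]-w[i-1]).round(4) for i in range(4)])
for p in ([*P(693,194,.105)],):print('side px',proj(S,p))
E
```

```text
mill [ 0.6043 -0.1653  0.105 ]
axis deck [0.571  0.0799 0.03  ]
knob [0.5706 0.0791 0.135 ] [0.5959 0.0745 0.135 ] [0.5461 0.0837 0.135 ] 0.05064266975584912 -10.466755693782382
fixed [array([0.6281, 0.1386, 0.135 ]), array([0.6503, 0.062 , 0.135 ]), array([0.5956, 0.0039, 0.135 ])]
mouth [0.4948 0.0988 0.055 ] pockets [0.5506 0.159  0.055 ] [0.5174 0.022  0.055 ]
axis from opposite [0.57255 0.0804  0.095  ] [0.5731  0.08145 0.095  ] [0.57275 0.0803  0.095  ]
tab [0.4447 0.1089 0.032 ]
stub [0.4958 0.0996 0.042 ] [np.float64(40.8), np.float64(-49.0), np.float64(-139.4), np.float64(130.9)] [np.float64(0.0236), np.float64(0.0223), np.float64(0.0236), np.float64(0.0222)]
side px [289.85466667 175.48783856]
```

Call:
send_rows(commands="85 1 -0.48 0 0;85 1 -0.48 0 0;85 1 -0.48 0 0;85 1 -0.48 0 0;85 1 -0.48 0 0;85 1 -0.48 0 0;85 1 -0.48 0 0;85 1 -0.48 0 0;85 1 -0.48 0 0;85 1 -0.48 0 0;85 1 -0.48 0 0;85 1 -0.48 0 0;85 1 -0.48 0 0;85 1 -0.48 0 0;85 1 -0.48 0 0;85 1 -0.48 0 0;85 1 -0.48 0 0;85 1 -0.48 0 0;85 1 -0.48 0 0;85 1 -0.48 0 0", grip_force=60)

```text
t: 1.82
tcp_pos: [0.5386, -0.2393, 0.2138]
tool_rot: [0.98, 0.201, -0.0, -0.0]
force: [-0.6, 0.3, 0.9]
finger_gap: 0.994
gripper_force: 0.0
```

Call:
send_rows(commands="85 1 -0.48 0 0;85 1 -0.48 0 0;85 1 -0.48 0 0;85 1 -0.48 0 0;85 0.5 -0.2 0 0;85 0 0 0 0;85 0 0 0 0")

```text
t: 2.4
tcp_pos: [0.6039, -0.166, 0.2137]
tool_rot: [0.979, 0.202, -0.001, 0.0]
force: [0.6, -0.1, 0.3]
finger_gap: 0.995
gripper_force: 0.0
```

```bash
python3 - <<'E'
from station import readout, cams
import pickle; from h import *
c=cams.snapshot('wrist'); c['fish']=1; pickle.dump(c,open('w1.pkl','wb'))
cv2.imwrite('pics/w1.png',cv2.cvtColor(c['pixels'],cv2.COLOR_RGB2BGR))
s=readout.sense(); print(s['t'],s['tcp_pos'],s['tool_rot'],s['q'],s['force'])
print('mill top px',proj(c,[.6043,-.1653,.105]),'tcp px',proj(c,s['tcp_pos']))
E
```

```text
2.45 [ 0.60354315 -0.16656375  0.21380016] [ 9.79583056e-01  2.01038895e-01 -6.31259606e-04  2.33540173e-05] [-4.47094510e-01  5.29843443e-01  1.42915194e+00 -8.64794920e-04
  1.18357460e+00  7.19191981e-01] [-0.26978086  0.01977734 -0.6524429 ]
mill top px [277.68949019 203.20113807] tcp px [278.84976145 258.46340248]
```

View pics/w1.png

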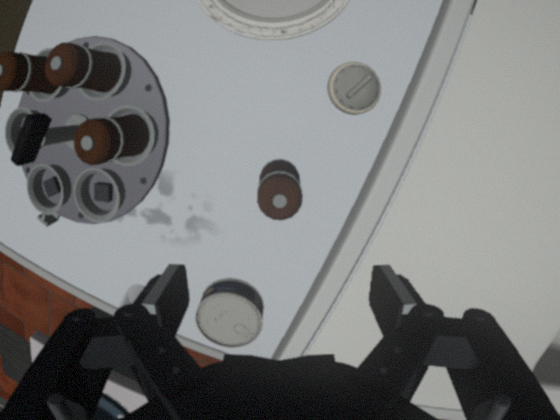

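The wrist view shows the mill's cap dot at (279.5,201), 2–3 px from the prediction, so it is about 1.5 mm off. That is good enough to grasp, so I descend.

Call:
send_rows(commands="85 0 0 1 0;85 0 0 1 0;85 0 0 1 0;85 0 0 1 0;85 0 0 1 0;85 0 0 1 0;85 0 0 1 0;85 0 0 0.3 0;85 0 0 0 0;30 0 0 0 0;30 0 0 0 0;30 0 0 0 0;30 0 0 0 0;30 0 0 0 0;30 0 0 0 0;30 0 0 0 0", grip_force=60)

```text
t: 3.78
tcp_pos: [0.6054, -0.1665, 0.07]
tool_rot: [0.98, 0.201, 0.001, 0.001]
force: [-0.5, 0.9, 6.6]
finger_gap: 0.458
gripper_force: 60.1
```

Call:
send_rows(commands="30 0 0 -1 0;30 0 0 -1 0;30 0 0 -1 0;30 0 0 -1 0;30 0 0 -1 0;30 0 0 -1 0;30 0 0 0 0;30 0.01 -0.96 0 0;30 0.01 -0.96 0 0;30 0.01 -0.96 0 0;30 0.01 -0.96 0 0")

```text
t: 4.7
tcp_pos: [0.5735, -0.0942, 0.1868]
tool_rot: [0.98, 0.201, -0.001, -0.001]
force: [0.2, -0.3, -0.9]
finger_gap: 0.455
gripper_force: 60.7
```

Call:
send_rows(commands="30 0.01 -0.96 0 0;30 0.01 -0.96 0 0;30 0.01 -0.96 0 0;30 0.01 -0.96 0 0;30 0.01 -0.96 0 0;30 0.01 -0.96 0 0;30 0.01 -0.96 0 0;30 0.01 -0.96 0 0;30 0.01 -0.96 0 0;30 0.01 -0.96 0 0;30 0.01 -0.96 0 0;30 0 0 0 0;30 0 0 0 0")

```text
t: 5.78
tcp_pos: [0.4926, 0.1005, 0.1874]
tool_rot: [0.979, 0.202, -0.001, 0.0]
force: [0.3, -0.0, -1.6]
finger_gap: 0.458
gripper_force: 60.7
```

```bash
python3 - <<'E'
from station import readout, cams
import pickle; from h import *
w1=pickle.load(open('w1.pkl','rb')); print('mill from w1',plane(w1,279.5,201,.105))
d={}
for n in('wrist','side','top'):
    c=cams.snapshot(n); d[n]=c
d['wrist']['fish']=1; pickle.dump(d,open('d2.pkl','wb'))
a=d['wrist']['pixels'][100:400,100:480]; b=d['side']['pixels'][150:330,180:380]
a=cv2.resize(a,(400,600//2+16)); b=cv2.resize(b,None,fx=2,fy=2)[:316]
cv2.imwrite('pics/w2.png',cv2.cvtColor(np.hstack([a,b]),cv2.COLOR_RGB2BGR))
s=readout.sense(); print(s['t'],s['tcp_pos'],s['tool_rot'],s['q'],s['force'])
E
```

```text
mill from w1 [ 0.6066954  -0.16595476  0.105     ]
5.9333 [0.49406733 0.09917983 0.18782717] [9.79642898e-01 2.00747967e-01 7.51139279e-05 2.01617728e-04] [-2.37547644e-02  4.02574117e-01  1.76100768e+00 -4.33337498e-04
  9.77774184e-01  1.14304095e+00] [ 0.42291584 -0.57203208 -1.41123099]
```

View pics/w2.png

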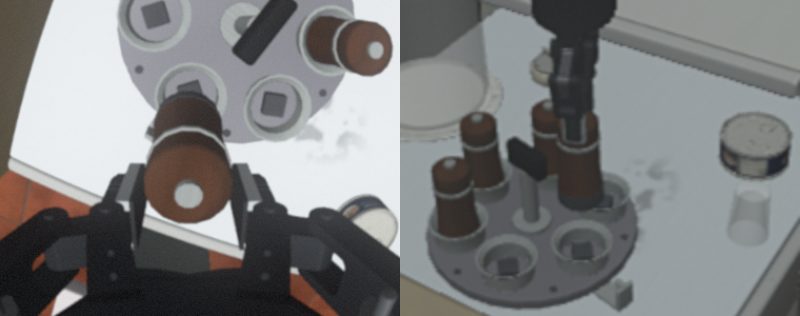

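The wrist half (crop) shows the held mill's cap dot at (187,194), the right empty collar at about (277,107) and the left one at (155,15). The loading collar is partly hidden at about (190,98). The side half shows the mill above the pocket at the pointer.

```bash
python3 - <<'E'
import pickle; from h import *
d=pickle.load(open('d2.pkl','rb')); W,S,T=d['wrist'],d['side'],d['top']
P=lambda u,v,z:plane(W,100+u*.95,100+v*300/316,z).round(4)
print('mill',P(187,194,.2228)); print('R',P(277,107,.055),'L',P(155,15,.055),'load',P(190,98,.055))
print('fixed right', P(376,51,.135))
def sharp(img,name):
    cv2.imwrite(name,cv2.cvtColor(cv2.resize(img,None,fx=4,fy=4,interpolation=2),cv2.COLOR_RGB2BGR))
a=S['pixels'][185:305,255:355]; b=T['pixels'][180:300,180:280]
sharp(np.hstack([a,b]),'pics/s2.png')
for q in([.495,.099,.0],[.495,.099,.055],[.495,.099,.1178]): print(proj(S,q),(proj(S,q)-[255,185])*4, (proj(T,q)-[180,180])*4+[400,0])
E
```

```text
mill [0.4958 0.1021 0.2228]
R [0.5207 0.0249 0.055 ] L [0.5517 0.1558 0.055 ] load [0.497  0.1002 0.055 ]
fixed right [0.5964 0.0047 0.135 ]
[271.98233215 288.79185653] [ 67.92932862 415.16742612] [541.04506716 250.12292562]
[271.14165368 270.30853312] [ 64.56661472 341.23413248] [530.69086741 239.67004077]
[270.11596479 247.75753398] [ 60.46385914 251.03013592] [517.65536124 226.51029417]
```

View pics/s2.png

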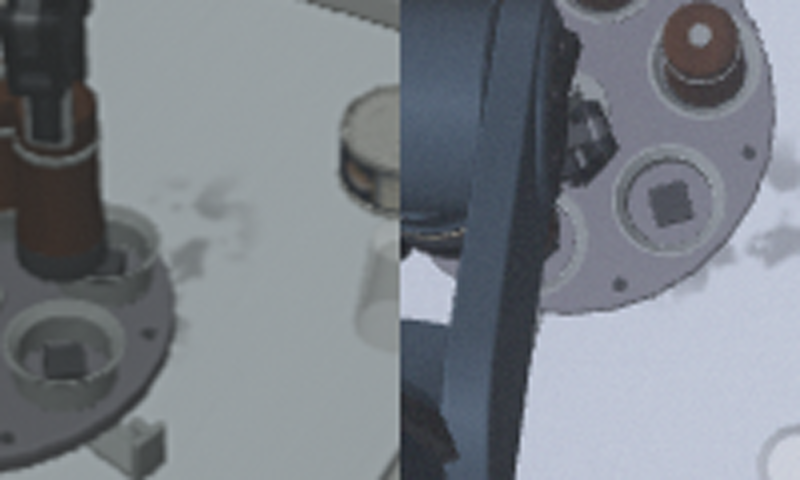

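The foot's underside is at about (60,255) in the side half, matching the prediction of (60,251), so the mill is over the pocket to within 1–2 mm. I lower it towards the stub.

Call:
send_rows(commands="30 0 0.055 1 0;30 0 0 1 0;30 0 0 1 0;30 0 0 0.3 0;30 0 0 0.1 0;30 0 0 0.1 0;30 0 0 0 0;30 0 0 0 0", grip_force=70)

```text
t: 6.6
tcp_pos: [0.495, 0.0987, 0.119]
tool_rot: [0.98, 0.201, 0.001, 0.0]
force: [0.3, -0.4, -1.5]
finger_gap: 0.455
gripper_force: 72.1
```

Call:
send_rows(commands="30 0 0 0.1 0;30 0 0 0.1 0;30 0 0 0.05 0;30 0 0 0 0;30 0 0 0 0")

```text
t: 7.02
tcp_pos: [0.494, 0.0989, 0.1131]
tool_rot: [0.98, 0.201, -0.0, -0.0]
force: [0.1, 0.5, -0.6]
finger_gap: 0.454
gripper_force: 72.1
```

Inside the collar with no side force. Next is the stub.

Call:
send_rows(commands="30 0 0 0.05 0;30 0 0 0.05 0;30 0 0 0 0;30 0 0 0 0")

```text
t: 7.35
tcp_pos: [0.4945, 0.099, 0.1119]
tool_rot: [0.98, 0.201, 0.001, 0.0]
force: [-1.3, 1.2, 4.3]
finger_gap: 0.452
gripper_force: 73.0
```

Call:
send_rows(commands="30 0 0 0.05 0;30 0 0 0.05 0;30 0 0 0 0;30 0 0 0 0")

```text
t: 7.68
tcp_pos: [0.4954, 0.0992, 0.1115]
tool_rot: [0.98, 0.201, 0.002, 0.0]
force: [-1.8, 1.6, 16.5]
finger_gap: 0.454
gripper_force: 74.1
```

Call:
send_rows(commands="30 0 0 0 -1;30 0 0 0 -1;30 0 0 0 -1;30 0 0 0 0")

```text
t: 8.02
tcp_pos: [0.4957, 0.0989, 0.1112]
tool_rot: [0.953, 0.303, 0.002, 0.001]
force: [-1.1, 0.8, 13.8]
finger_gap: 0.45
gripper_force: 73.7
```

Call:
send_rows(commands="30 0 0 0 -1;30 0 0 0 -1;30 0 0 0 0")

```text
t: 8.27
tcp_pos: [0.4951, 0.0988, 0.1097]
tool_rot: [0.93, 0.369, 0.001, 0.001]
force: [-0.1, -0.5, 1.2]
finger_gap: 0.451
gripper_force: 72.3
```

The force vanished and z dropped, so the angle is found. I turn slightly further in and lower.

Call:
send_rows(commands="30 0 0 0.1 -0.5;30 0 0 0.1 0;30 0 0 0.1 0;30 0 0 0 0;30 0 0 0 0")

```text
t: 8.68
tcp_pos: [0.4946, 0.0987, 0.1028]
tool_rot: [0.923, 0.384, 0.0, 0.0]
force: [1.1, -0.5, -2.4]
finger_gap: 0.447
gripper_force: 72.1
```

Call:
send_rows(commands="30 0 0 0.1 0;30 0 0 0.1 0;30 0 0 0 0;30 0 0 0 0;30 0 0 0 0")

```text
t: 9.1
tcp_pos: [0.4953, 0.099, 0.1]
tool_rot: [0.923, 0.384, 0.001, 0.001]
force: [1.5, -0.3, 4.9]
finger_gap: 0.452
gripper_force: 72.9
```

Call:
send_rows(commands="30 0 0 0.08 0;30 0 0 0 0;30 0 0 0 0;60 0 0 0 0;60 0 0 0 0;60 0 0 0 0;60 0 0 0 0;60 0 0 0 0")

```text
t: 9.77
tcp_pos: [0.4933, 0.0989, 0.097]
tool_rot: [0.923, 0.384, -0.001, -0.0]
force: [-0.1, -0.0, -0.1]
finger_gap: 0.701
gripper_force: 0.0
```

Call:
send_rows(commands="60 0 0 -0.5 0;60 0 0 -1 0;60 0 0 -1 0;60 0 0 -1 0;60 0 0 -1 0;60 0 0 -1 0;60 0 0 0 0;60 0 0 0 0")

```text
t: 10.43
tcp_pos: [0.4946, 0.0989, 0.2088]
tool_rot: [0.923, 0.384, 0.001, 0.001]
force: [-1.1, 0.7, 0.0]
finger_gap: 0.702
gripper_force: 0.0
```

```bash
python3 - <<'E'
from station import readout, cams
import pickle; from h import *
d={n:cams.snapshot(n) for n in('wrist','side')}
d['wrist']['fish']=1; pickle.dump(d,open('d3.pkl','wb'))
s=readout.sense(); print(s['t'],s['tcp_pos'],s['tool_rot'],s['q'],s['force'])
W,S=d['wrist'],d['side']
a=W['pixels'][0:420,80:520]; b=cv2.resize(S['pixels'][190:330,180:310],None,fx=3,fy=3)
cv2.imwrite('pics/w3.png',cv2.cvtColor(np.hstack([a,b[:420,:360]]),cv2.COLOR_RGB2BGR))
print('knob w px',proj(W,[.572,.08,.135])-[80,0],'mill',proj(W,[.495,.099,.135])-[80,0],'side mill top',(proj(S,[.495,.099,.135])-[180,190])*3+[440,0])
E
```

```text
10.5333 [0.4931799  0.09890166 0.2070155 ] [ 9.23241125e-01  3.84220281e-01 -7.01242769e-04 -3.31046182e-04] [-2.46163292e-02  3.74594245e-01  1.74075371e+00  4.00079446e-05
  1.02779523e+00  7.57432791e-01] [-0.36203562  0.59177158  0.27808961]
knob w px [289.71282139 162.93626545] mill [198.03434024 215.8165109 ] side mill top [709.46550937 153.87231089]
```

View pics/w3.png

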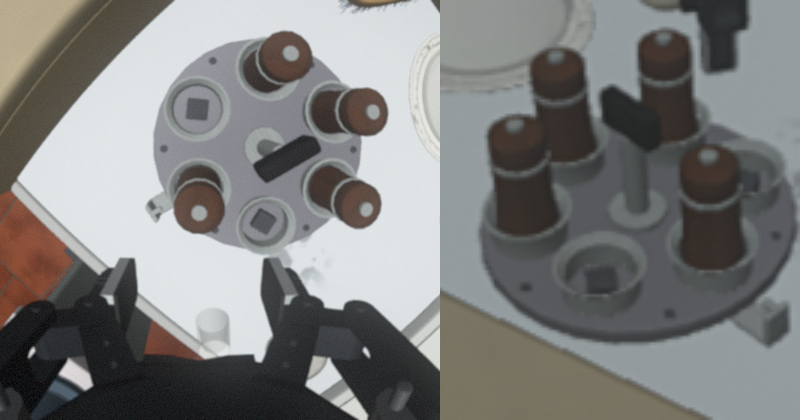

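The mill is seated: its cap dot is at (709,155) in the side half, against a prediction of (709,154) for home. In the wrist half the knob bar's top runs from about (260,166) to (313,142).

```bash
python3 - <<'E'
import pickle; from h import *
d=pickle.load(open('d3.pkl','rb')); W=d['wrist']
g=W['pixels'].max(2).astype(int)[110:200,320:420]; m=(g<45).astype(np.uint8)
n,l,st,ce=cv2.connectedComponentsWithStats(m); i=1+st[1:,4].argmax(); print(st[i],ce[i])
b=cv2.boxPoints(cv2.minAreaRect(np.argwhere(l==i)[:,::-1].astype(np.float32)))+[320,110]; w=np.array([plane(W,*p,.13) for p in b])
print(b.round(0).tolist(),w.mean(0).round(4),[(round(np.degrees(np.arctan2(*(w[i]-w[i-1])[1::-1])),1),np.linalg.norm(w[i]-w[i-1]).round(4)) for i in range(4)])
E
```

```text
[37 31 22 15 71] [47.66197183 37.97183099]
[[356.0, 152.0], [375.0, 140.0], [379.0, 147.0], [360.0, 158.0]] [0.5784 0.0872 0.13  ] [(np.float64(78.5), np.float64(0.0062)), (np.float64(-13.2), np.float64(0.0172)), (np.float64(-100.6), np.float64(0.0062)), (np.float64(166.7), np.float64(0.0173))]
```

Call:
send_rows(commands="44 0.51 0.85 0 0;44 0.51 0.85 0 0;44 0.51 0.85 0 0;44 0.51 0.85 0 0;44 0 0 0 -1;44 0 0 0 -1;44 0 0 0 -1;44 0 0 0 -1;44 0 0 0 -1;44 0 0 0 -1;44 0 0 0 -1;44 0 0 0 -1;44 0 0 0 -1;44 0 0 0 -1;44 0 0 0 -1;44 0 0 0 -1;44 0 0 0 -1;44 0 0 0 -1")

```text
t: 12.03
tcp_pos: [0.5698, 0.0799, 0.2057]
tool_rot: [0.633, 0.774, -0.001, -0.002]
force: [-0.2, -0.3, -0.0]
finger_gap: 0.513
gripper_force: 0.0
```

Call:
send_rows(commands="44 0 0 0 -1;44 0 0 0 -1;44 0 0 0 -1;44 0 0 0 -1;44 0 0 0 -1;44 0 0 0 -1;44 0 0 0 -1;44 0 0 0 -1;44 0 0 0 -1;44 0 0 0 -1;44 0 0 0 -1;44 0 0 0 -1;44 0 0 0 -1;44 0 0 0 -1;44 0 0 0 -1;44 0 0 0 -1;44 0 0 0 -0.75;44 0 0 0 0;44 0 0 0 0")

```text
t: 13.62
tcp_pos: [0.5702, 0.0799, 0.2061]
tool_rot: [0.104, 0.995, -0.0, -0.001]
force: [0.3, -0.3, -0.3]
finger_gap: 0.516
gripper_force: 0.0
```

```bash
python3 - <<'E'
from station import readout, cams
import pickle; from h import *
c=cams.snapshot('wrist'); c['fish']=1
s=readout.sense(); print(s['t'],s['tcp_pos'],s['tool_rot'],s['q'])
q=s['tool_rot']; print('psi',np.degrees(2*np.arctan2(q[1],q[0])))
u,v=proj(c,[.572,.08,.135]); print(u,v); x0,y0=int(u)-70,int(v)-60; print(x0,y0)
cv2.imwrite('pics/w4.png',cv2.cvtColor(cv2.resize(c['pixels'][y0:y0+120,x0:x0+140],None,fx=4,fy=4),cv2.COLOR_RGB2BGR)); pickle.dump((c,x0,y0),open('w4.pkl','wb'))
E
```

```text
13.6667 [0.57036057 0.07989424 0.20642423] [ 1.03541795e-01  9.94624437e-01 -4.76390510e-05 -1.15091115e-03] [-5.47841698e-02  4.71377629e-01  1.56481734e+00  1.95048496e-05
  1.10770141e+00 -1.41813368e+00]
psi 168.11367277906518
279.51483393472444 218.40915819523846
209 158
```

View pics/w4.png

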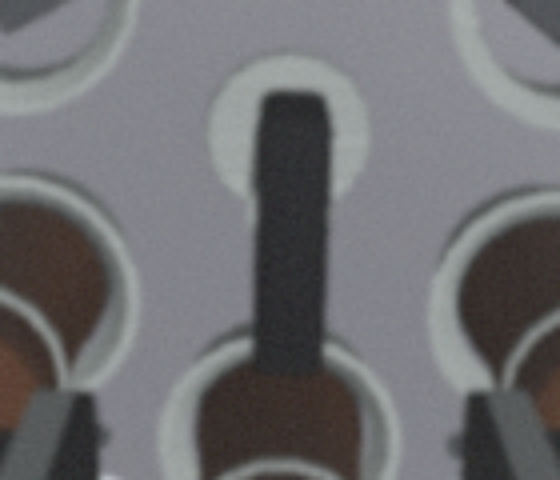

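The bar is aligned with the tool's x axis, centred at about (291,232) in the crop and between the fingers (97 to 465). I descend and grip it.

Call:
send_rows(commands="44 0 0 1 0;44 0 0 1 0;44 0 0 1 0;44 0 0 1 0;44 0 0 0.6 0;44 0 0 0 0;5 0 0 0 0;5 0 0 0 0;5 0 0 0 0;5 0 0 0 0;5 0 0 0 0;5 0 0 0 0", grip_force=60)

```text
t: 14.67
tcp_pos: [0.5721, 0.0815, 0.1167]
tool_rot: [0.103, 0.995, 0.001, 0.001]
force: [1.1, 5.7, -1.5]
finger_gap: 0.116
gripper_force: 58.6
```

Call:
send_rows(commands="5 0 0 0 0.4;5 0 0 0 0.8;5 0 0 0 0.8;5 0 0 0 0.8;5 0 0 0 0.8;5 0 0 0 0.8;5 0 0 0 0.8;5 0 0 0 0.8;5 0 0 0 0.8;5 0 0 0 0.8;5 0 0 0 0.6;5 0 0 0 0")

```text
t: 15.67
tcp_pos: [0.5726, 0.0824, 0.1167]
tool_rot: [0.381, 0.925, 0.003, 0.001]
force: [1.5, 7.2, -3.1]
finger_gap: 0.11
gripper_force: 59.7
```

Call:
send_rows(commands="5 0 0 0 0.6;5 0 0 0 0.8;5 0 0 0 0.8;5 0 0 0 0.8;5 0 0 0 0.8;5 0 0 0 0.8;5 0 0 0 0.8;5 0 0 0 0.6;5 0 0 0 0.6;5 0 0 0 0.2;5 0 0 0 0;5 0 0 0 0;5 0 0 0 0")

```text
t: 16.75
tcp_pos: [0.5734, 0.0828, 0.1167]
tool_rot: [0.587, 0.809, 0.004, 0.001]
force: [3.9, 9.1, -2.9]
finger_gap: 0.117
gripper_force: 58.5
```

Call:
send_rows(commands="5 0 0 0 0;40 0 0 0 0;40 0 0 0 0;40 0 0 0 0;40 0 0 0 0;40 0 0 0 0;40 0 0 0 0;40 0 0 -0.5 0;40 0 0 -1 0;40 0 0 -1 0;40 0 0 -1 0;40 0 0 -1 0;40 0 0 -1 0;40 0 0 0 0;40 0 0 0 0;40 0 0 0 0")

```text
t: 18.08
tcp_pos: [0.5703, 0.0799, 0.2251]
tool_rot: [0.586, 0.81, -0.0, -0.0]
force: [0.4, -0.3, -0.7]
finger_gap: 0.471
gripper_force: 0.0
```

```bash
python3 - <<'E'
from station import readout, cams
from h import *
S=cams.snapshot('side'); W=cams.snapshot('wrist'); s=readout.sense(); print(s['t'],s['tcp_pos'],s['force'],s['finger_gap'])
A=np.array([.572,.08]);
r=np.radians(167-60); p=A+.08*np.array([np.cos(r),np.sin(r)])
print(p,'expected mill top',(proj(S,[*p,.135])-[180,190])*3)
b=cv2.resize(S['pixels'][190:330,180:310],None,fx=3,fy=3)
cv2.imwrite('pics/s5.png',cv2.cvtColor(np.hstack([b,W['pixels'][:,120:500]]),cv2.COLOR_RGB2BGR))
E
```

```text
18.1833 [0.56996381 0.07989766 0.22421412] [-0.07552223  0.92140079  0.26837526] 0.46877387371502255
[0.54861026 0.15650438] expected mill top [153.3851561  177.16757705]
```

View pics/s5.png

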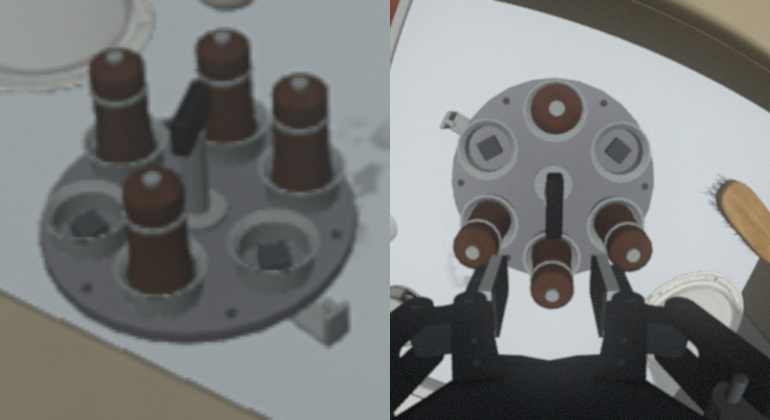

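The mill's cap is at (153,178) in the side half, against an expected (153,177). It is seated, the carousel rests one click clockwise, and the gripper is clear.

```bash
python3 -c "
from station import sign_off
print(sign_off())"
```

```text
the job is handed in; nothing more can be done
None
```

The grinder is fully home in the pocket it was loaded into, the carousel has turned one click clockwise, the gripper has let go and is clear, and the job is handed in at about 18 s of the 64 s limit. I never touched the tin, glass or timer; the sign-off returned no verdict.

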